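# Stand up the long ball-mount post

## Robot

A 7-joint arm with a two-finger parallel gripper is mounted at the origin on the work surface. World frame = base frame: x ahead of the robot, y to its left, z up, the work surface at z = 0. Lengths are in m, angles in rad, forces in N, time in s.
With the tool pointing down it reaches from about 0.4 to 0.875 m from the base axis. Payload 6.5 kg.
Tool frame: the origin (TCP) lies at the very end of the fingers, on their centre line; the grasp point (between the pads) lies 19 mm behind it (grip_point_offset is the distance from the TCP to the grasp point, in m); z points along the fingers, y is the direction in which the jaws open and shut (so a half turn about z gives the same grasp; the last joint's range is limited). The gripper opens to 88 mm and grips with 3 to 60 N. Pads are 18 mm wide; open, the fingers measure 123 mm over their backs; the gripper's body (75 mm by 187 mm) begins 45 mm behind the grasp point.
Start: joints at [-1.359, 0.536, -0.004, 1.538, 0.003, 1.067, -0.071], TCP at [0.178, 0.625, 0.239] pointing down, gripper open.
Joint ranges: [-2.7, 2.7], [-0.37, 2.16], [-1.27, 1.26], [0.24, 2.4], [-1.31, 4.45], [0.19, 1.91], [-2.76, 2.76]. Speed limits (rad/s): [2.39, 2.39, 3.14, 3.14, 3.14, 3.14, 3.14].

## Interface

Orientations are given as a unit quaternion [w, x, y, z].
In Python, from rig import * gives the robot as it stands. The module is installed in compiled form; this text tells all that it offers.
- The arm moves only by the tool jog_arm, never from a script. Its argument "rows" is one flat list of numbers, 7 for each row, row after row: the opening in per cent of the stroke, from 0 (shut) to 100 (fully open), then the shift along the tool's x, y, z in cm, then the turn, a rotation vector about the tool's x, y, z in rad. In form: [claw, tx, ty, tz, wx, wy, wz, claw, tx, ty, tz, wx, wy, wz, ...]. A call has 1 to 12 rows; each row is the pose to reach, as a shift and turn from the pose measured when the call began, along the tool's axes at that moment; what a row does not reach only later rows make up. A row lasts 1/12 s, in which the tool goes at most 41.7 mm and 7.16 degrees, less where a joint would pass 70% of its speed; a pose out of reach is approached as far as the arm can. A call with a gripper value outside its range is refused whole. The fingers move at their own pace and stop on an object; "newtons" is the grip in N (left out, the last holds). Time passes only in rows, so rows that repeat a pose let the fingers close. It gives the time, the measured TCP pose, the force and the opening at its end, in the units of the state.
- state(): the state, without advancing time (a new reading comes with each control period).
- snapshot(name): name is "scene" or "top" or "wrist"; returns a dict with "img" (480x640x3 uint8, red, green, blue), "intrinsics" (3x3 intrinsics, pixels), "R" (3x3) and "t" (3): a world point X has camera coordinates R X + t. Camera axes: x right, y down, z forward; pixel columns grow to the right and rows downward; lengths in m; the calibration is good to about 2 mm. A picture is of the moment at which its call begins. There is no depth.
- job_done(): hands the job in, once; it reports no verdict.
The state is a dict: "t": time; "joints": joint angles; "qvel": joint speeds; "joint_efforts": joint torques, N m; "tcp_pos": TCP position; "orientation": TCP orientation; "contact_force": force on the tool from outside, world axes, zero at the start; "torque": the same for the moment, N m; "gripper_width": opening from 0.0 (shut) to 1.0 (fully open).
Only numpy, scipy, OpenCV 4.12 (cv2) and the standard library are available. Lean on these libraries where they do the work, as an engineer would, in place of code of your own. Each camera call takes 0.05 s, during which the arm holds its last target. There are 200 camera calls.

## Task

Two ball-mount posts lie toppled on the radio shop's service table. Lift the longer one by its ball end, tipping it up over the edge of its foot plate that rests on the table, until it stands upright by itself on its foot, just where it lay: its foot must pivot on the table, not be carried through the air or dragged away. Leave the shorter post lying as it is.

Things in the scene. Friction and masses are not known exactly. Their poses are not given: they have to be found in the camera images.
- post_long: Longer ball-mount post (0.27-0.49 kg): square steel foot plate 60 x 60 x 8 mm, aluminium rod 14 mm thick, black rubber ball 38 mm across at the end; 169 mm overall. Origin: centre of the plate's underside; z along the rod to the ball (up when standing). It lies on the plate's -x edge and the ball, x axis up, rod nearly level, ball end pointing towards the robot within 35 degrees.
- long_ball (a point): Centre of the long post's ball, 150 mm along the post's z from its origin: 19 mm above the table when lying, 150 mm when standing. Pinched across the ball with a light grip (about 10 N), the post swivels between the fingers while they keep pointing down.
- long_edge (a point): Middle of the underside edge of the long post's foot on which it lies, 30 mm from the origin along the post's -x: the line about which it tips up, within 1 mm of the table. The ball's centre is 153 mm from it, and ends 30 mm beyond it (on the side away from where the ball lay) when the post stands.
- post_short: Shorter ball-mount post (0.30 kg), lying in the same way on the other side: the same foot plate, rod and ball, but only 97 mm overall. Origin: centre of the plate's underside; z along the rod to the ball. To be left alone.
Things that resemble listed ones, but are neither listed nor needed, are in the scene too. Of the things that look like the post_long, the middle-sized one is meant.

How it is judged:
At the end, for the whole second after the job is handed in: The long post stands by itself on its foot plate on the table, within 7 degrees of upright and at rest, the edge it tipped over within 30 mm of where it lay; the short post still lies within 25 mm of where it was (angle between post_long's own z axis and vertical below 0.12 rad and height (world z) of post_long below 0.006 m and distance of long_edge from where it was at the start of the episode below 0.03 m and linear speed of post_long below 0.02 m/s and angular speed of post_long below 0.1 rad/s and distance of post_short from where it was at the start of the episode below 0.025 m); the robot touches nothing.
It fails at once if the long post's foot is carried off the table (its resting edge rises more than 25 mm) (height (world z) of long_edge above 0.025 m).
It fails at once if the long post's foot is dragged away (its resting edge moves more than 50 mm) (distance of long_edge from where it was at the start of the episode above 0.05 m).
It fails at once if the short post is moved by more than 25 mm (distance of post_short from where it was at the start of the episode above 0.025 m).
It also fails if it takes over 40 s, if anything falls off the work surface, if the arm or the gripper's body presses on something with over 40 N, if the wrist force passes 120 N, or if a joint passes its speed limit or range.

## Working session

There is one attempt and no reset: what is moved stays moved. The work goes in short steps, Python scripts to look and compute and a tool call to move; the robot and the scene stay as the last step left them, time stands still between calls to the robot, and variables do not carry over. Pictures are saved under pics/ and viewed, about 8 in all and at most 12, crops included, and the job is handed in when it is done.

Besides the shell and the picture viewer there is one more tool, called after ">>>" as name(argument=value, ...), one argument or row to a line, values as JSON. jog_arm: Moves the arm, as the interface text tells. Its arguments: {"type":"object","properties":{"rows":{"type":"array","items":{"type":"number"}},"newtons":{"type":"number"}},"required":["rows"]}

```bash
mkdir -p pics; cat > h.py <<'E'
from rig import *
import numpy as np, cv2
def snap(n,f):
    s=snapshot(n); cv2.imwrite('pics/'+f+'.png',s['img'][:,:,::-1]); np.savez('pics/'+f+'.npz',**s); return s
def ray(s,u,v,z):
    K,R,t=s['intrinsics'],s['R'],s['t']
    c=-R.T@t; d=R.T@np.linalg.solve(K,[u,v,1.]); return c+d*(z-c[2])/d[2]
def proj(s,X):
    p=s['intrinsics']@(s['R']@np.array(X)+s['t']); return p[:2]/p[2]
E
python3 - <<'E'
from h import *
s=snap('top','top0'); snap('scene','sc0'); print(-s['R'].T@s['t'],s['R']); print(state())
E
```

```text
[ 0.43831348 -0.03435505  0.90001035] [[ 0.02799014 -0.99960534 -0.00239098]
 [-0.98806071 -0.0273042  -0.15162623]
 [ 0.1515011   0.00660647 -0.98843501]]
{'t': 0.1, 'joints': array([-1.35920068,  0.53707996, -0.00439761,  1.53875868,  0.00263065,
        1.06724566, -0.07119051]), 'qvel': array([ 0.0008358 , -0.00122392,  0.00015941, -0.00352868,  0.00079717,
        0.00010113,  0.00031284]), 'joint_efforts': array([ 2.98249790e-03, -5.72077167e+01,  9.93969552e-01, -2.52228928e+01,
       -5.62030007e-02,  1.34626322e-02,  4.21262018e-05]), 'tcp_pos': array([0.17815213, 0.6245588 , 0.23793993]), 'orientation': array([-2.41621616e-05,  1.38421532e-01,  9.90373125e-01, -7.43066740e-04]), 'contact_force': array([-0.15005011,  0.97749935, -1.05882702]), 'torque': array([-0.0100234 ,  0.00403989,  0.05401133]), 'gripper_width': 1.0025987788447286}
```

View pics/top0.png

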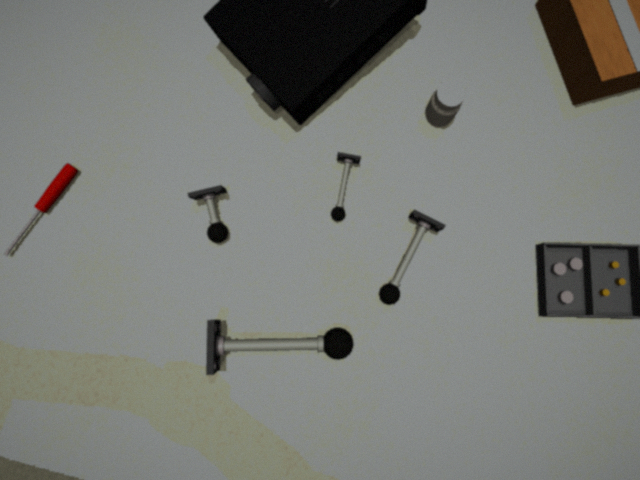

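View pics/sc0.png

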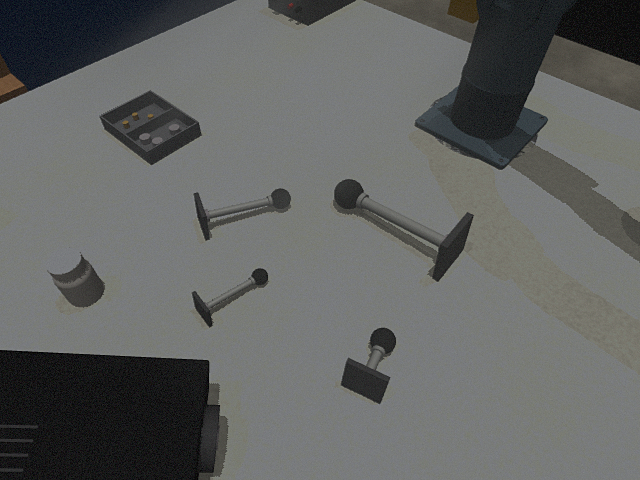

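Top view: four posts lie on the table. By ball position they are the big one (338,343), the medium one (390,293), the small one (338,214) and the stubby short post (217,232). The medium one has foot (426,221), points towards the robot and is the middle-sized long post. I'll confirm this in a crop and by measuring.

```bash
python3 - <<'E'
from h import *
s=dict(np.load('pics/top0.npz'))
c=s['img'][190:320,360:470,::-1]; cv2.imwrite('pics/crop.png',cv2.resize(c,None,fx=4.6,fy=4.6,interpolation=cv2.INTER_CUBIC))
for n,b,f in [('big',(338,343),(213,347)),('mid',(390,293),(427,221)),('small',(338,214),(348,158)),('short',(217,232),(208,192))]:
    B=ray(s,*b,.019);F=ray(s,*f,.03);print(n,B,F,np.linalg.norm((B-F)[:2]))
E
```

```text
big [ 0.39163836 -0.06525696  0.019     ] [0.37938737 0.15064807 0.03      ] 0.21625232541382464
mid [ 0.48122968 -0.15558039  0.019     ] [ 0.61100136 -0.2195033   0.03      ] 0.14466107356524377
small [ 0.62169793 -0.06009583  0.019     ] [ 0.72434598 -0.07571326  0.03      ] 0.10382930937073957
short [0.58244393 0.15814277 0.019     ] [0.65355326 0.17641446 0.03      ] 0.07341928631722636
```

View pics/crop.png

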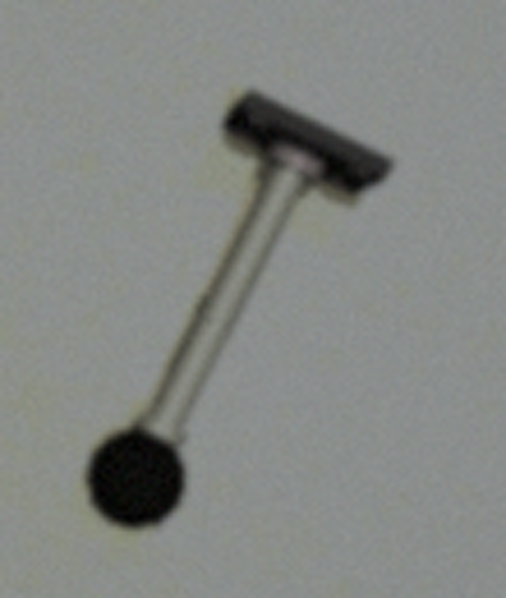

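The crop confirms it. The ball centre is at about full-image (389.6,293.9), and the plate's upper far corners are at (414.3,209.6) and (445.4,224.8). The measured length fits the 169 mm post, with the others at about 240, 120 and 97 mm.

```bash
cat >> h.py <<'E'
from scipy.spatial.transform import Rotation as Ro
s=dict(np.load('pics/top0.npz'))
B=ray(s,389.6,293.9,.019)
T=(ray(s,414.3,209.6,.0598)+ray(s,445.4,224.8,.0598))/2
h=(B-T)[:2]; h/=np.linalg.norm(h)
E0=np.r_[T[:2]-.0044*h,0]
jaw=np.array([-h[1],h[0]]); jaw*=np.sign(jaw[1])
def rel(P,yaw=True):
    st=state(); R=Ro.from_quat(st['orientation'],scalar_first=True)
    G=Ro.from_matrix(np.c_[np.r_[np.cross(np.r_[jaw,0],[0,0,-1])],np.r_[jaw,0],[0,0,-1]])
    return np.r_[R.inv().apply(np.array(P)-st['tcp_pos'])*100,(R.inv()*G).as_rotvec()].round(3)
E
python3 - <<'E'
from h import *
print(B,T,E0,h,np.linalg.norm((B-E0)[:2]),jaw)
for c in [(414.3,209.6),(445.4,224.8)]: print(ray(s,*c,.0598))
for P in [(.42,.35,.2),(.48,.1,.16),(B[0],B[1],.12)]: print(rel(P))
E
```

```text
[ 0.47961977 -0.15488124  0.019     ] [ 0.61195819 -0.2180628   0.0598    ] [ 0.61592887 -0.2199585   0.        ] [-0.90242791  0.43084088] 0.15104708501361036 [0.43084088 0.90242791]
[ 0.62464318 -0.19121708  0.0598    ]
[ 0.59927321 -0.24490852  0.0598    ]
[-3.0785e+01 -1.9767e+01  3.8280e+00 -1.0000e-03  0.0000e+00  1.6800e-01]
[-4.3409e+01 -4.2158e+01  7.8630e+00 -1.0000e-03  0.0000e+00  1.6800e-01]
[-5.0360e+01 -6.6674e+01  1.1901e+01 -1.0000e-03  0.0000e+00  1.6800e-01]
```

>>> jog_arm(
  rows=[100, -30.8, -19.8, 3.8, 0, 0, 0.168, 100, -30.8, -19.8, 3.8, 0, 0, 0.168, 100, -30.8, -19.8, 3.8, 0, 0, 0.168, 100, -30.8, -19.8, 3.8, 0, 0, 0.168, 100, -30.8, -19.8, 3.8, 0, 0, 0.168, 100, -30.8, -19.8, 3.8, 0, 0, 0.168, 100, -30.8, -19.8, 3.8, 0, 0, 0.168, 100, -30.8, -19.8, 3.8, 0, 0, 0.168, 100, -30.8, -19.8, 3.8, 0, 0, 0.168, 100, -43.4, -42.2, 7.9, 0, 0, 0.168, 100, -43.4, -42.2, 7.9, 0, 0, 0.168, 100, -43.4, -42.2, 7.9, 0, 0, 0.168],
  newtons=10,
)

```text
t: 1.1
tcp_pos: [0.4489, 0.2276, 0.1803]
orientation: [-0.0, 0.221, 0.975, -0.001]
contact_force: [0.4, 0.6, -0.0]
gripper_width: 1.0
```

```bash
python3 - <<'E'
from h import *
for P in [(.48,.1,.16),(B[0],B[1],.12)]: print(rel(P))
E
```

```text
[-8.3090e+00 -1.0168e+01  2.0490e+00 -2.0000e-03  0.0000e+00 -0.0000e+00]
[-1.9260e+01 -3.3176e+01  6.0920e+00 -2.0000e-03  0.0000e+00 -0.0000e+00]
```

>>> jog_arm(
  rows=[100, -8.3, -10.2, 2.0, 0, 0, 0, 100, -8.3, -10.2, 2.0, 0, 0, 0, 100, -8.3, -10.2, 2.0, 0, 0, 0, 100, -19.3, -33.2, 6.1, 0, 0, 0, 100, -19.3, -33.2, 6.1, 0, 0, 0, 100, -19.3, -33.2, 6.1, 0, 0, 0, 100, -19.3, -33.2, 6.1, 0, 0, 0, 100, -19.3, -33.2, 6.1, 0, 0, 0, 100, -19.3, -33.2, 6.1, 0, 0, 0, 100, -19.3, -33.2, 6.1, 0, 0, 0, 100, -19.3, -33.2, 6.1, 0, 0, 0, 100, -19.3, -33.2, 6.1, 0, 0, 0],
)

```text
t: 2.1
tcp_pos: [0.4794, -0.156, 0.1196]
orientation: [-0.001, 0.222, 0.975, -0.001]
contact_force: [-0.5, 0.2, 0.2]
gripper_width: 0.999
```

```bash
python3 - <<'E'
from h import *
print(rel((B[0],B[1],.005)),state()['tcp_pos'],state()['qvel'].round(3))
w=snap('wrist','w1'); print(proj(w,B),proj(w,E0))
E
```

```text
[ 2.0000e-02  1.4000e-01  1.1457e+01 -2.0000e-03 -1.0000e-03 -3.0000e-03] [ 0.47935319 -0.15604292  0.11957216] [-0.046 -0.013 -0.033  0.007 -0.002  0.003 -0.008]
[320.49388511 237.45068653] [320.56321007 419.91862085]
```

View pics/w1.png

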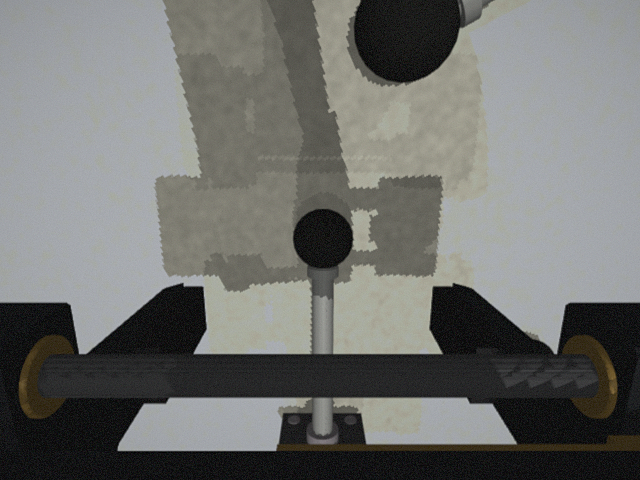

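The wrist view shows the ball at (323,238), within 3 px of the predicted point, and the rod running between the fingers. I'll descend and grip lightly.

>>> jog_arm(
  rows=[100, 0, 0.1, 3, 0, 0, 0, 100, 0, 0.1, 6, 0, 0, 0, 100, 0, 0.1, 8.5, 0, 0, 0, 100, 0, 0.1, 10.5, 0, 0, 0, 100, 0, 0.1, 11.4, 0, 0, 0, 100, 0, 0.1, 11.4, 0, 0, 0, 40, 0, 0.1, 11.4, 0, 0, 0, 20, 0, 0.1, 11.4, 0, 0, 0, 20, 0, 0.1, 11.4, 0, 0, 0, 20, 0, 0.1, 11.4, 0, 0, 0, 20, 0, 0.1, 11.4, 0, 0, 0, 20, 0, 0.1, 11.4, 0, 0, 0],
  newtons=10,
)

```text
t: 3.15
tcp_pos: [0.4803, -0.1538, 0.0062]
orientation: [-0.0, 0.221, 0.975, -0.001]
contact_force: [-0.1, 0.0, 0.2]
gripper_width: 0.569
```

```bash
cat >> h.py <<'E'
def arc(degs,dz=-.0145,r=.153):
    for d in degs:
        a=np.radians(d); P=E0+np.r_[-0*h,0]+np.r_[h*r*np.cos(a),r*np.sin(a)+dz]
        print(d,rel(P)[:3].round(2))
E
python3 - <<'E'
from h import *
st=state();print(st['tcp_pos'],st['gripper_width'],st['contact_force'])
z=st['tcp_pos'][2]-.019; arc([7.1,12,17,22,27,32,37,42,47,52],z)
E
```

```text
[ 0.48031124 -0.15378032  0.0061719 ] 0.5689641979911881 [-0.05334802  0.00213741  0.18830486]
7.1 [ 0.09 -0.13  0.01]
12 [-0.12 -0.13 -1.28]
17 [-0.46 -0.13 -2.57]
22 [-0.9  -0.13 -3.83]
27 [-1.46 -0.13 -5.05]
32 [-2.12 -0.14 -6.21]
37 [-2.87 -0.14 -7.31]
42 [-3.72 -0.14 -8.34]
47 [-4.66 -0.14 -9.29]
52 [ -5.67  -0.14 -10.15]
```

Fingers are still closing at 57%, so I'll hold until they settle.

>>> jog_arm(
  rows=[20, 0, 0, 0, 0, 0, 0, 20, 0, 0, 0, 0, 0, 0, 20, 0, 0, 0, 0, 0, 0, 20, 0, 0, 0, 0, 0, 0, 20, 0, 0, 0, 0, 0, 0, 20, 0, 0, 0, 0, 0, 0],
)

```text
t: 3.65
tcp_pos: [0.4805, -0.1538, 0.0063]
orientation: [0.0, 0.221, 0.975, -0.001]
contact_force: [-0.6, -0.0, 2.8]
gripper_width: 0.419
```

```bash
python3 - <<'E'
from h import *
st=state();print(st['tcp_pos'],st['gripper_width'],st['contact_force'])
E
```

```text
[ 0.48047586 -0.15383506  0.00629075] 0.41925115974931354 [-0.59256327 -0.03672064  2.81652781]
```

>>> jog_arm(
  rows=[20, -0.1, 0, -0.6, 0, 0, 0, 20, -0.2, 0, -1.3, 0, 0, 0, 20, -0.35, 0, -1.9, 0, 0, 0, 20, -0.55, 0, -2.6, 0, 0, 0, 20, -0.75, 0, -3.2, 0, 0, 0, 20, -1.0, 0, -3.85, 0, 0, 0, 20, -1.25, 0, -4.45, 0, 0, 0, 20, -1.55, 0, -5.05, 0, 0, 0, 20, -1.85, 0, -5.65, 0, 0, 0, 20, -2.2, 0, -6.2, 0, 0, 0, 20, -2.2, 0, -6.2, 0, 0, 0, 20, -2.2, 0, -6.2, 0, 0, 0],
)

```text
t: 4.65
tcp_pos: [0.5008, -0.1634, 0.0686]
orientation: [0.001, 0.221, 0.975, -0.001]
contact_force: [1.1, -0.5, -1.5]
gripper_width: 0.419
```

```bash
python3 - <<'E'
from h import *
st=state();print(st['tcp_pos'],st['gripper_width'],st['contact_force'])
arc(range(32,104,4),-.0127)
t=snap('top','t2')['img'][170:330,340:500,::-1]; c=snap('scene','s2')['img'][130:290,140:340,::-1]
f=lambda a:cv2.resize(a,(400,int(400*a.shape[0]/a.shape[1])),interpolation=cv2.INTER_CUBIC)
a,b=f(t),f(c); b=cv2.copyMakeBorder(b,0,a.shape[0]-b.shape[0],0,0,0); cv2.imwrite('pics/c2.png',np.hstack([a,b]))
E
```

```text
[ 0.50082319 -0.16342452  0.06857625] 0.41899494706629486 [ 1.14170109 -0.47033614 -1.52315202]
32 [ 0.15 -0.14  0.02]
36 [-0.45 -0.14 -0.86]
40 [-1.1  -0.14 -1.7 ]
44 [-1.82 -0.14 -2.5 ]
48 [-2.59 -0.14 -3.24]
52 [-3.41 -0.14 -3.92]
56 [-4.27 -0.14 -4.55]
60 [-5.18 -0.15 -5.12]
64 [-6.12 -0.15 -5.61]
68 [-7.1  -0.15 -6.05]
72 [-8.1  -0.15 -6.41]
76 [-9.13 -0.15 -6.7 ]
80 [-10.18  -0.15  -6.92]
84 [-11.24  -0.15  -7.07]
88 [-12.3   -0.14  -7.14]
92 [-13.37  -0.14  -7.14]
96 [-14.43  -0.14  -7.07]
100 [-15.49  -0.14  -6.92]
```

View pics/c2.png

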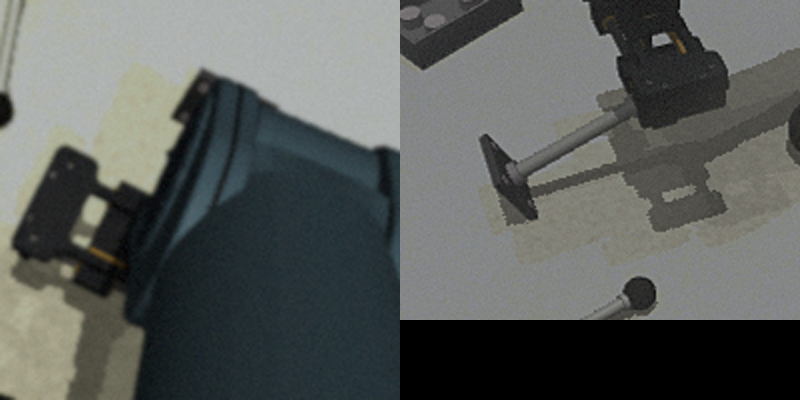

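The post is swivelling as intended: the scene crop shows it tilted up with its plate's lower edge on the table at about (535,217) in the crop. I'll carry on along the arc.

>>> jog_arm(
  rows=[20, -0.35, 0, -0.65, 0, 0, 0, 20, -0.8, 0, -1.3, 0, 0, 0, 20, -1.4, 0, -2.0, 0, 0, 0, 20, -2.0, 0, -2.65, 0, 0, 0, 20, -2.6, 0, -3.25, 0, 0, 0, 20, -3.4, 0, -3.9, 0, 0, 0, 20, -4.3, 0, -4.55, 0, 0, 0, 20, -5.2, 0, -5.1, 0, 0, 0, 20, -6.1, 0, -5.6, 0, 0, 0, 20, -7.1, 0, -6.05, 0, 0, 0, 20, -7.1, 0, -6.05, 0, 0, 0, 20, -7.1, 0, -6.05, 0, 0, 0],
)

```text
t: 5.75
tcp_pos: [0.5652, -0.1942, 0.1293]
orientation: [0.001, 0.221, 0.975, -0.001]
contact_force: [-1.6, 1.8, 3.2]
gripper_width: 0.423
```

```bash
python3 - <<'E'
from h import *
st=state();print(st['tcp_pos'],st['gripper_width'],st['contact_force'])
arc(range(68,104,4),-.0127); arc([101.3],-.0127)
c=snap('scene','s3')['img'][90:270,120:320,::-1]
cv2.imwrite('pics/c3.png',cv2.resize(c,None,fx=3,fy=3,interpolation=cv2.INTER_CUBIC))
E
```

```text
[ 0.56520334 -0.19419553  0.12933023] 0.423187754946916 [-1.55242388  1.78013406  3.22458496]
68 [ 0.04 -0.14  0.02]
72 [-0.96 -0.14 -0.35]
76 [-1.99 -0.14 -0.64]
80 [-3.03 -0.14 -0.86]
84 [-4.09 -0.14 -1.  ]
88 [-5.16 -0.14 -1.08]
92 [-6.22 -0.14 -1.08]
96 [-7.29 -0.14 -1.  ]
100 [-8.35 -0.14 -0.85]
101.3 [-8.69 -0.14 -0.78]
```

View pics/c3.png

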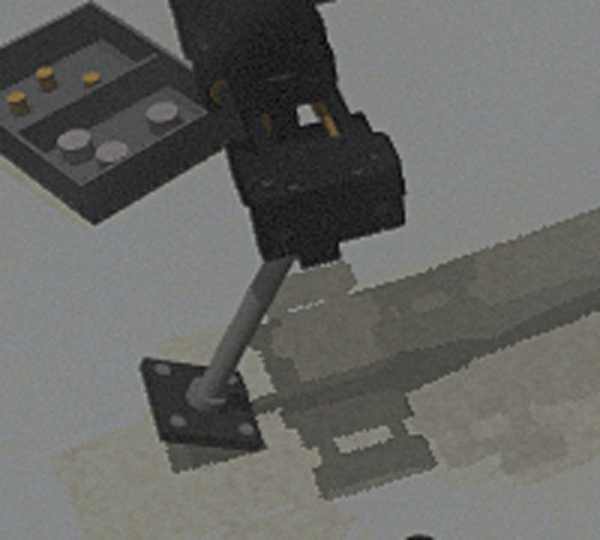

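The post now stands at about 57°, still pivoting on its edge. I'll finish the arc slowly and stop about 1° short.

>>> jog_arm(
  rows=[20, -0.9, 0, -0.35, 0, 0, 0, 20, -1.9, 0, -0.65, 0, 0, 0, 20, -2.9, 0, -0.85, 0, 0, 0, 20, -4.0, 0, -1.0, 0, 0, 0, 20, -5.0, 0, -1.1, 0, 0, 0, 20, -6.0, 0, -1.1, 0, 0, 0, 20, -6.9, 0, -1.05, 0, 0, 0, 20, -7.6, 0, -1.0, 0, 0, 0, 20, -8.1, 0, -0.9, 0, 0, 0, 20, -8.4, 0, -0.85, 0, 0, 0, 20, -8.4, 0, -0.85, 0, 0, 0, 20, -8.4, 0, -0.85, 0, 0, 0],
)

```text
t: 6.8
tcp_pos: [0.6405, -0.2304, 0.138]
orientation: [0.001, 0.221, 0.975, -0.001]
contact_force: [0.7, -1.9, 5.3]
gripper_width: 0.42
```

```bash
python3 - <<'E'
from h import *
st=state();print(st['tcp_pos'],st['gripper_width'],st['contact_force'])
arc([100,101.3],-.0127)
s3=snap('scene','s4'); c=s3['img'][60:260,110:330,::-1]
print(proj(s3,E0)-[110,60],(proj(s3,E0-np.r_[h*.03,-.15])-[110,60]))
cv2.imwrite('pics/c4.png',cv2.resize(c,None,fx=3,fy=3-.0,interpolation=cv2.INTER_CUBIC)[:600])
E
```

```text
[ 0.64048003 -0.23038115  0.13798167] 0.4202898278615613 [ 0.7182705  -1.91497697  5.34421569]
100 [ 0.01 -0.12  0.  ]
101.3 [-0.33 -0.12  0.06]
[ 91.65292989 167.63301818] [ 54.43613872 110.19265901]
```

View pics/c4.png

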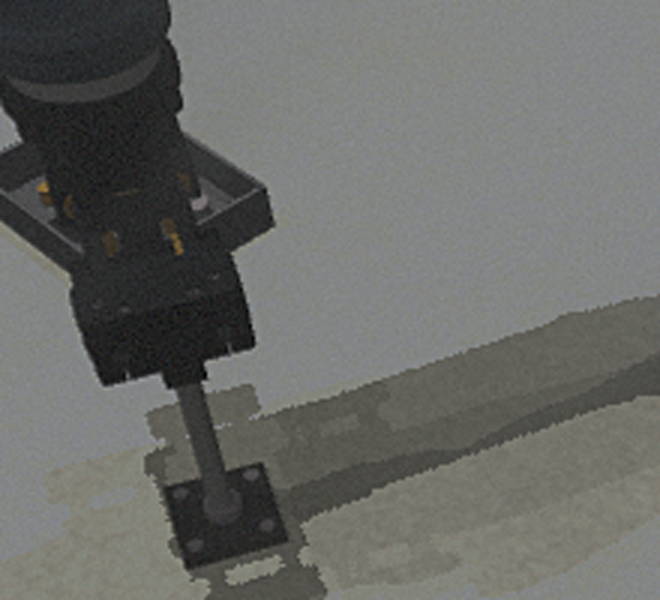

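The post is essentially upright. The pivot edge's midpoint shows at about (275,505) in the crop, and the predicted position is (275,503). I'll nudge it the last 3 mm, open slowly and lift away.

>>> jog_arm(
  rows=[20, -0.3, 0, 0.05, 0, 0, 0, 20, -0.3, 0, 0.05, 0, 0, 0, 20, -0.3, 0, 0.05, 0, 0, 0, 48, -0.3, 0, 0.05, 0, 0, 0, 55, -0.3, 0, 0.05, 0, 0, 0, 65, -0.3, 0, 0.05, 0, 0, 0, 80, -0.3, 0, 0.05, 0, 0, 0, 100, -0.3, 0, 0.05, 0, 0, 0, 100, -0.3, 0, 0.05, 0, 0, 0, 100, -0.3, 0, 0.05, 0, 0, 0, 100, -0.3, 0, 0.05, 0, 0, 0, 100, -0.3, 0, 0.05, 0, 0, 0],
)

```text
t: 7.85
tcp_pos: [0.6431, -0.2316, 0.1375]
orientation: [0.001, 0.221, 0.975, -0.001]
contact_force: [0.6, 0.5, -0.1]
gripper_width: 1.001
```

>>> jog_arm(
  rows=[100, 0, 0, -1, 0, 0, 0, 100, 0, 0, -3, 0, 0, 0, 100, 0, 0, -5, 0, 0, 0, 100, 0, 0, -7, 0, 0, 0, 100, 0, 0, -9, 0, 0, 0, 100, 0, 0, -11, 0, 0, 0, 100, 0, 0, -11, 0, 0, 0, 100, 0, 0, -11, 0, 0, 0, 100, 0, 0, -11, 0, 0, 0],
)

```text
t: 8.6
tcp_pos: [0.6425, -0.2312, 0.247]
orientation: [0.0, 0.221, 0.975, -0.001]
contact_force: [-0.6, 0.1, -0.5]
gripper_width: 0.998
```

```bash
python3 - <<'E'
from h import *
st=state();print(st['tcp_pos'],st['contact_force'])
q=snap('scene','s5')
print(proj(q,E0),proj(q,E0-np.r_[h*.03,-.15]))
cv2.imwrite('pics/c5.png',q['img'][:,:,::-1])
E
```

```text
[ 0.64251037 -0.23117443  0.24699145] [-0.57729356  0.11544138 -0.50024276]
[201.65292989 227.63301818] [164.43613872 170.19265901]
```

View pics/c5.png

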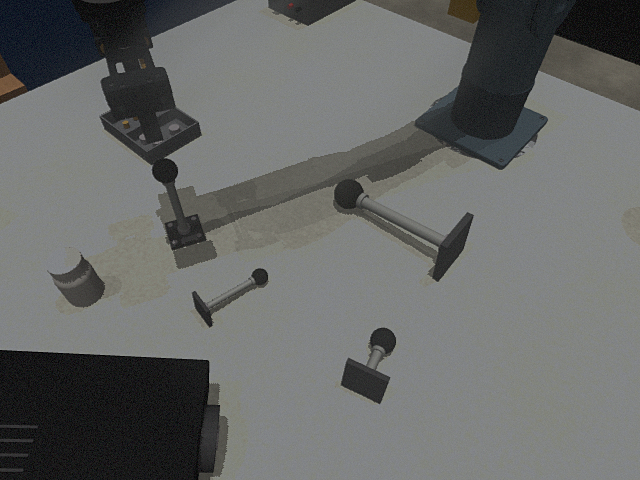

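The post stands by itself with its ball at (165,171), against a predicted (164,170) for upright in place. The short post at (370,365) hasn't moved and the gripper is clear, so I'll hand in.

```bash
python3 -c "
from rig import *
print(job_done())"
```

```text
the job is handed in; nothing more can be done
None
```

The longer post now stands upright on its foot where it lay, and I handed the job in at about 8.7 s of the 40 s; no verdict was reported. I gripped its ball with 10 N across the tipping axis, swung it up about the resting plate edge on a 153 mm arc, then opened the fingers and lifted clear.

- **Upright and in place:** the last scene picture shows the post standing alone. Its ball is at (165,171) px, against (164,170) px predicted for upright over the original edge.
- **Pivot edge:** before release, the edge was within about 1 px of its starting position in the scene picture.
- **Short post and the others:** none of them looks moved in that picture; I compared them by eye only.
- **Forces and contact:** readings after each move stayed around 5 N or less. The gripper is about 9 cm above the ball and touches nothing.

None of the checks failed or disagreed.

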